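# Sort the tea lights, then hold the lantern over its place in the gift case

### The arm

A 6-joint arm with a two-finger parallel gripper is mounted at the origin on the work surface. World frame = base frame: x ahead of the robot, y to its left, z up, the work surface at z = 0. Lengths are in mm, angles in rad, forces in N, time in s.
With the tool pointing down it reaches from about 350 to 775 mm from the base axis. Payload 7.3 kg.
Tool frame: the origin (TCP) lies at the very end of the fingers, on their centre line; the grasp point (between the pads) lies bot.grip_point_offset behind it (bot.grip_point_offset is the distance from the TCP to the grasp point, in mm); z points along the fingers, y is the line along which they close (so a half turn about z gives the same grasp; the last joint's range is limited). The gripper opens to 92 mm and grips with 3 to 60 N. Pads are 19 mm wide; open, the fingers measure 130 mm over their backs; the gripper's body (75 mm by 190 mm) begins 47 mm behind the grasp point.
Start: joints at [1.12, 0.342, 1.524, -0, 1.275, -0.146], TCP at [157.539, 500.826, 226.741] pointing down, gripper open.
Joint ranges: [-2.53, 2.53], [-0.77, 2.02], [0.04, 2.7], [-1, 4.14], [0.28, 2.66], [-3.11, 3.11]. Speed limits (rad/s): [2.57, 2.57, 3.14, 3.14, 3.14, 3.14].

### API

Orientations are given as [roll, pitch, yaw] about the fixed x, y, z axes, in that order (R = Rz(yaw) Ry(pitch) Rx(roll)).
In Python, from plant import bot gives the robot as it stands. The module is installed in compiled form; this text tells all that it offers.
- The arm moves only by the tool carry_out, never from a script. Its argument "plan" is a list of rows, each an object of numbers: "tx", "ty", "tz": the shift along the world's x, y, z in mm; "rx", "ry", "rz": the turn, a rotation vector about the world's x, y, z in rad. A call has 1 to 12 rows; each row shifts and turns the commanded pose from where the row before left it; what a row does not reach is not made up. A row lasts 1/10 s, in which the tool goes at most 50 mm and 8.59 degrees, less where a joint would pass 70% of its speed; a pose out of reach is approached as far as the arm can. A call with a gripper value outside its range is refused whole. "gripper" is the closure, from 0 (fully open) to 1 (shut), set as the call begins (left out, the last holds). The fingers move at their own pace and stop on an object; the grip force is fixed at half the most. Time passes only in rows, so rows that do not move let the fingers close. It gives the time, the measured TCP pose, the force, the opening and the grip force at its end, in the units of the state.
- bot.get_obs(): the state, without advancing time (a new reading comes with each control period).
- bot.capture(name): name is "side" or "top"; returns the picture (420x560x3 uint8, red, green, blue); there is no depth.
- bot.camera_model(name): a dict with "camera_matrix" (3x3 intrinsics, pixels), "dist" ([k1, k2, p1, p2, k3] as OpenCV has them; the pictures are not rectified), "R" (3x3) and "t" (3): a world point X has camera coordinates R X + t. Camera axes: x right, y down, z forward; pixel columns grow to the right and rows downward; lengths in mm; the calibration is good to about 2 mm. A picture is of the moment at which its call begins. camera_model takes no time and is no camera call.
- bot.close_job(): hands the job in; it is judged then, once.
The state is a dict: "time": time; "joint_positions": joint angles; "dq": joint speeds; "tau": joint torques, N m; "tool_pos": TCP position; "tcp_rot": TCP orientation; "contact_force": force on the tool from outside, world axes, zero at the start; "moment": the same for the moment, N m; "grip_width": finger opening in mm; "finger_force": force on a finger pad.
Only numpy, scipy, OpenCV 4.12 (cv2) and the standard library are available. Lean on these libraries where they do the work, as an engineer would, in place of code of your own. Each camera call takes 0.05 s, during which the arm holds its last target. There are 200 camera calls.

### The job

Sort the three LED tea lights: the two green-topped ones into the celadon bowl, the orange-topped one into the amber glass dish. Then take the folding lantern by its grip bar, carry it over the bowl and dish to the open aluminium gift case without bumping any of them, and stop with it upright, centred over the oblong recess in the foam, lined up to drop in, with its underside about 15 mm above the foam and not touching, so that I can slip a card underneath. Finish while still holding it there; leave the bowl, the dish, the fork, the vase and the jar where they stand.

Things in the scene. Friction and masses are not known exactly. Their poses are not given: they have to be found in the camera images.
- light_green1: LED tea light, loose: a disc 34 mm across, white lower part 20 mm high, green top, 32 mm high in all (straight-sided to 20 mm, all but straight to 26 mm); 30 g. Stands on its flat base on the sideboard. Origin: centre of the underside, z up.
- light_green2: LED tea light, loose: a disc 34 mm across, white lower part 20 mm high, green top, 32 mm high in all (straight-sided to 20 mm, all but straight to 26 mm); 30 g. Stands on its flat base on the sideboard. Origin: centre of the underside, z up.
- light_orange: LED tea light, loose: a disc 34 mm across, white lower part 20 mm high, orange top, 32 mm high in all (straight-sided to 20 mm, all but straight to 26 mm); 30 g. Stands on its flat base on the sideboard. Origin: centre of the underside, z up.
- bowl: Loose celadon (pale green) ceramic bowl, 130 mm across the rim, 46 mm high, wall 4 mm; its flat inner floor lies 5 mm up and is about 78 mm across, the inside widens to 106 mm at 18 mm height. Holds both green lights side by side. Origin: centre of the underside, z up.
- dish: Loose small amber glass dish, 116 mm across the rim, 30 mm high, wall 4 mm; its flat inner floor lies 5 mm up and is about 78 mm across. Origin: centre of the underside, z up.
- lantern: Loose folding camping-style lantern, folded: orange plastic base and roof 80 mm (its x) by 54 mm (its y), off-white pleated middle, roof top 84 mm up; 0.24 kg. Above the roof a grey grip bar on two end posts. Origin: centre of the underside, z up.
- lantern_bar (a point): Middle of the lantern's grip bar, 118 mm above the lantern's underside. The bar is 74 mm long (lantern's x), 14 mm thick (lantern's y), 18 mm high; below it 25 mm of free space down to the roof; its two posts stand 33 mm either side of the middle.
- case: Fixed open aluminium gift case, 150 mm (its x) by 180 mm (its y), rim 64 mm high, filled with black foam whose top lies 60 mm up; two lever latches and a carrying handle on the -x side; the lid is folded back on the +x side, sloping from 60 mm high down to the sideboard 160 mm farther on. Lantern and case stand on opposite sides of the bowl and dish; either may be left. Origin: centre of the underside, z up.
- recess (a point): Centre of the mouth of the oblong recess in the case's foam, at the foam's top (60 mm up, over the middle of the case; axes as the case's). The recess is 96 mm along the case's y and 70 mm along its x, so the lantern's x (long side) belongs along the case's y, either way round.
- fork: Stainless steel cake fork lying flat, 150 mm long, 22 mm wide, 5 mm thick; leave alone. Origin: on its underside near the middle.
- vase: Small blue ceramic vase, 64 mm across, 80 mm high; leave alone. Origin: centre of the underside.
- jar: Small jar with brass cap, 56 mm across, 75 mm high; leave alone. Origin: centre of the underside.
Not all that is in view belongs to the job. What is meant by the bowl is not purple, and is the larger of those in its own colour. Leave any black look-alike of the light_green2 alone.

How it is judged:
By the outcome, as a careful person would: the job done as asked, in the order asked, and still so for the second after the job is handed in, while the arm keeps its last pose, push and grip.
It also fails if it takes over 72 s, if anything falls off the work surface, if the arm or the gripper's body presses on something with over 40 N, if the wrist force passes 120 N, or if a joint passes its speed limit or range.

## Working session

There is one attempt and no reset: what is moved stays moved. The work goes in short steps, Python scripts to look and compute and a tool call to move; the robot and the scene stay as the last step left them, time stands still between calls to the robot, and variables do not carry over. Pictures are saved under pics/ and viewed, at most 10 in all, crops included, and the job is handed in when it is done.

Besides the shell and the picture viewer there is one more tool, called after "Emit:" by a JSON object that holds its "fn" and its "kwargs". carry_out: Moves the arm, as the interface text tells. Its arguments: {"type":"object","properties":{"plan":{"type":"array"},"gripper":{"type":"number"}},"required":["plan"]}

```bash
mkdir -p pics
python3 - <<'E'
from plant import bot
import cv2,numpy as np
for n in("top","side"):
    im=bot.capture(n); cv2.imwrite(f"pics/{n}0.png",cv2.cvtColor(im,cv2.COLOR_RGB2BGR))
    c=bot.camera_model(n); print(n,np.round(c["R"],3).tolist(),np.round(c["t"]),np.round(c["camera_matrix"]).tolist(),c["dist"], np.round(-np.array(c["R"]).T@c["t"]))
o=bot.get_obs();print(o,bot.grip_point_offset)
E
```

```text
top [[-0.006, -1.0, -0.01], [-0.995, 0.007, -0.102], [0.102, 0.01, -0.995]] [  23.  574. 1445.] [[493.0, 0.0, 279.0], [0.0, 493.0, 208.0], [0.0, 0.0, 1.0]] [-0.15425634  0.          0.          0.          0.        ] [ 424.    5. 1496.]
side [[0.712, -0.702, -0.015], [-0.465, -0.456, -0.759], [0.526, 0.548, -0.651]] [-398.  333.  895.] [[476.0, 0.0, 287.0], [0.0, 476.0, 208.0], [0.0, 0.0, 1.0]] [0.00694397 0.         0.         0.         0.        ] [ -33. -618.  829.]
{'time': 0.1, 'joint_positions': array([ 1.12001611e+00,  3.42627329e-01,  1.52493606e+00, -2.40946915e-06,
        1.27538814e+00, -1.46031530e-01]), 'dq': array([ 0.00075549, -0.0023374 , -0.00119651,  0.00137757,  0.00223426,
        0.00207674]), 'tau': array([ 2.62125206e-03, -4.32011998e+01, -2.44695622e+01,  7.21560745e-02,
        5.26500132e-02, -6.22487005e-05]), 'tool_pos': array([157.36183534, 500.47709432, 226.12272072]), 'tcp_rot': array([-3.14024791e+00, -1.95454377e-04,  2.83684454e+00]), 'contact_force': array([ 0.34495572, -0.45291962,  0.12578008]), 'moment': array([0.03971267, 0.01421137, 0.02264722]), 'finger_force': 0.0, 'grip_width': 92.08737510294122} 18.8
```

View pics/top0.png

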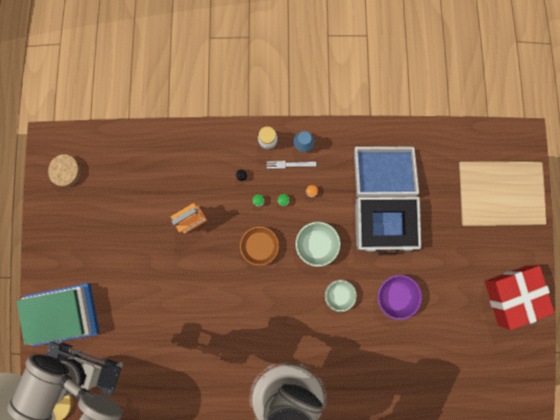

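View pics/side0.png

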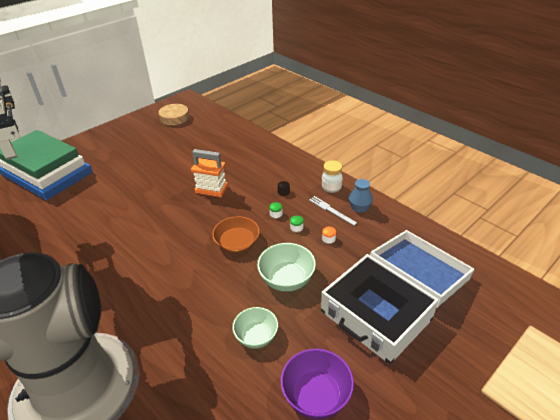

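The top view shows the green lights at (258,200) and (283,200), the orange one at (312,191) and a black look-alike at (241,175). The amber dish is at (260,246), the large celadon bowl at (318,244), the lantern at (188,217) and the case at (388,223). The side view agrees: dish (236,236), bowl (287,268), lantern (209,173), case (378,300).

```bash
cat > h.py <<'E'
from plant import bot
import cv2,numpy as np
C={n:bot.camera_model(n) for n in("top","side")}
def ray(n,p):
    c=C[n];u=cv2.undistortPoints(np.array(p,float).reshape(-1,1,2),np.array(c["camera_matrix"]),np.array(c["dist"])).reshape(-1,2)
    R=np.array(c["R"]);return -R.T@np.array(c["t"]),np.c_[u,np.ones(len(u))]@R
def onz(n,p,z):
    o,d=ray(n,p);return (o+d*((z-o[2])/d[:,2])[:,None])[:,:2]
def tri(pt,ps):
    (o1,d1),(o2,d2)=ray("top",pt),ray("side",ps);d1,d2=d1[0],d2[0]
    s=np.linalg.lstsq(np.c_[d1,-d2],o2-o1,rcond=None)[0];a,b=o1+s[0]*d1,o2+s[1]*d2
    return (a+b)/2,np.linalg.norm(a-b)
def mask(im,lo,hi,box):
    m=cv2.inRange(cv2.cvtColor(im,cv2.COLOR_RGB2HSV),np.array(lo),np.array(hi));k=np.zeros_like(m)
    x0,y0,x1,y1=box;k[y0:y1,x0:x1]=m[y0:y1,x0:x1]
    c=max(cv2.findContours(k,cv2.RETR_EXTERNAL,cv2.CHAIN_APPROX_NONE)[0],key=cv2.contourArea)
    q=np.zeros_like(m);cv2.drawContours(q,[c],-1,255,-1);ys,xs=np.nonzero(q)
    return c.reshape(-1,2),np.array([xs.mean(),ys.mean()]),len(xs)
def circ(P):
    A=np.c_[2*P,np.ones(len(P))];s=np.linalg.lstsq(A,(P**2).sum(1),rcond=None)[0]
    return s[:2],np.sqrt(s[2]+s[:2]@s[:2])
G=((45,120,50),(75,255,255));O=((4,150,120),(20,255,255));CE=((50,12,90),(90,110,255));AM=((4,170,60),(20,255,255))
E
python3 - <<'E'
from h import *
np.set_printoptions(precision=1,suppress=True)
T,S=bot.capture("top"),bot.capture("side")
for nm,c,bt,bs in(("g1",G,(248,190,269,212),(266,198,285,220)),("g2",G,(273,190,294,212),(287,212,306,234)),("o",O,(302,180,323,202),(319,223,340,245))):
    a,b=mask(T,*c,bt),mask(S,*c,bs);print(nm,a[1:],b[1:],tri(a[1],b[1]),onz("top",a[1],28),onz("side",b[1],26))
for nm,c,z,bt,bs in(("bowl",CE,46,(290,215,346,272),(250,238,322,295)),("dish",AM,30,(235,222,284,270),(205,212,266,262))):
    a,b=mask(T,*c,bt),mask(S,*c,bs)
    print(nm,a[1:],circ(onz("top",cv2.convexHull(a[0]).reshape(-1,2),z)),b[1:])
    P=onz("side",b[0],z);print(' side upper x/y ext',P.min(0),P.max(0))
def crop(im,x0,y0,x1,y1,k): return cv2.resize(im[y0:y1,x0:x1],None,fx=k,fy=k,interpolation=cv2.INTER_CUBIC)
L=np.hstack([crop(T,160,192,220,242,6),crop(S,180,140,240,205,300/65)[:300,:277]])
B=np.hstack([crop(T,350,140,430,260,2.5),crop(S,315,228,480,363,300/135)[:300]])
w=max(L.shape[1],B.shape[1]);pad=lambda i:np.pad(i,((0,0),(0,w-i.shape[1]),(0,0)))
o=np.vstack([pad(L),pad(B)]);print(L.shape,B.shape,o.shape);cv2.imwrite("pics/c1.png",o[:,:,::-1])
E
```

```text
g1 (array([257.7, 199.4]), 89) (array([275.3, 206.5]), 98) (array([601.4,  85.9,  23.2]), np.float64(2.928843630208923)) [[601.9  84.7]] [[598.   84.3]]
g2 (array([283., 199.]), 93) (array([296.2, 220.1]), 104) (array([602. ,   9.7,  23.3]), np.float64(3.184650470719806)) [[602.7   8.6]] [[598.5   8.5]]
o (array([311.4, 189.7]), 122) (array([329.8, 229.8]), 204) (array([630. , -76.5,  27.5]), np.float64(0.8611972046108205)) [[630.3 -76.8]] [[630.9 -75.3]]
bowl (array([317.9, 243.5]), 1412) (array([468.4, -92.2]), np.float64(62.602218841294345)) (array([286.3, 266. ]), 2113)
 side upper x/y ext [ 395.7 -161.8] [529.1 -27.9]
dish (array([259.3, 245.6]), 1161) (array([463.7,  80.1]), np.float64(57.56963900257531)) (array([235.5, 233.4]), 1343)
 side upper x/y ext [402.   18.3] [519.7 140.4]
(300, 637, 3) (300, 567, 3) (600, 637, 3)
```

View pics/c1.png

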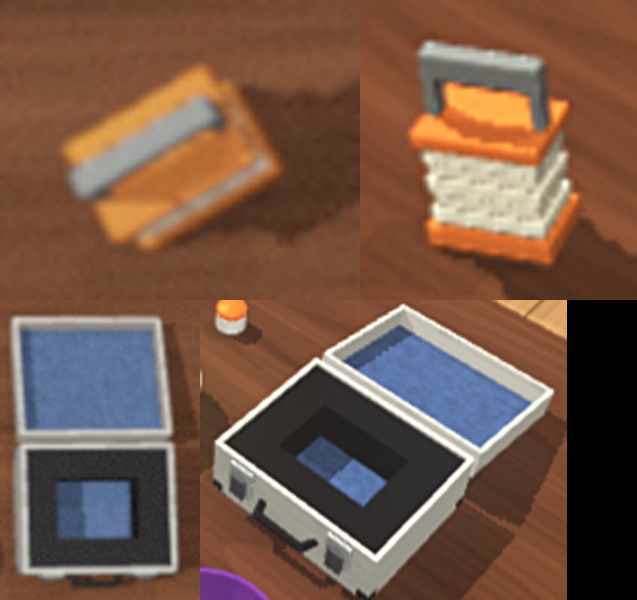

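Enlarged: the lantern's bar runs from about (174,223) to (195,210) in the top view. The case and its recess are almost aligned with the world axes. The lights, bowl and dish agree between the two views to about 3 mm, and their heights and radii fit. Next I measure the bar and the case.

Run:
```python
from h import *
np.set_printoptions(precision=1,suppress=True)
T,S=bot.capture("top"),bot.capture("side")
def rect(n,c,z):
    P=onz(n,c,z).astype(np.float32);r=cv2.minAreaRect(P);return np.array(r[0]),np.array(r[1]),round(r[2],1)
b=mask(T,(0,0,90),(180,75,255),(165,200,202,230));print("bar top",b[1:],rect("top",b[0],127),onz("top",b[1],127))
l=mask(T,(5,60,90),(25,255,255),(165,195,215,245))
l2=mask(cv2.medianBlur(T,1),(0,0,125),(180,255,255),(165,195,215,245));print("lantern roof",rect("top",l2[0],84))
s=mask(S,(0,0,60),(180,70,160),(185,143,228,170));print("bar side px",s[1:],tri(b[1],s[1]))
k=mask(T,(0,0,10),(180,90,80),(362,203,415,247));print("foam outer top",k[1:],rect("top",k[0],60))
m=mask(T,(95,60,30),(125,255,255),(368,208,408,240));print("blue floor",m[1:],rect("top",m[0],8))
w=mask(T,(0,0,130),(180,60,255),(350,196,428,252));print("rim",rect("top",w[0],64))
ks=mask(S,(0,0,0),(180,120,75),(325,255,435,335));print("foam side",ks[1:],rect("side",ks[0],60))
# foam outline corners
for n,q in(("top",k),("side",ks)):
    e=cv2.approxPolyDP(cv2.convexHull(q[0]),5,True).reshape(-1,2);print(n,e.tolist(),onz(n,e,60).tolist())
```

```text
bar top (array([183.1, 216.1]), 142) (array([544.1, 287.8]), array([16.6, 75.8]), 29.9) [[544.3 289. ]]
lantern roof (array([554.2, 279.5]), array([109.8, 144. ]), 1.0)
bar side px (array([206.4, 157.3]), 187) (array([545.9, 293.6, 105.8]), np.float64(0.5077919271775649))
foam outer top (array([388., 224.]), 2279) (array([ 523.4, -299.6]), array([156.4, 123.9]), 89.4)
blue floor (array([387.5, 223.4]), 728) (array([ 529.7, -308.2]), array([94.9, 73.2]), 89.6)
rim (array([ 526.2, -297.7]), array([192.9, 158.2]), 89.7)
foam side (array([380. , 297.7]), 4393) (array([ 526.5, -299.5]), array([136.7, 168.4]), 0.2)
top [[414, 203], [414, 245], [362, 245], [362, 203]] [[584.4876490784436, -378.5007281124066], [460.5964440933655, -374.6664459455669], [462.3110876557767, -220.68642631712387], [585.432198106157, -223.2880453758693]]
side [[327, 291], [368, 258], [433, 300], [400, 334], [383, 334]] [[461.30187848302967, -216.12092167085206], [594.0217216298312, -218.27105452690262], [594.0643994232568, -382.7851356210713], [480.9138196771274, -382.9179025529322], [458.34683375095995, -360.27097528374134]]
```

Emit:
{"fn": "carry_out", "kwargs": {"plan": [{"tx":35,"ty":-33,"tz":-10,"rz":0.0254},{"tx":35,"ty":-33,"tz":-10,"rz":0.0254},{"tx":35,"ty":-33,"tz":-10,"rz":0.0254},{"tx":35,"ty":-33,"tz":-10,"rz":0.0254},{"tx":35,"ty":-33,"tz":-10,"rz":0.0254},{"tx":35,"ty":-33,"tz":-10,"rz":0.0254},{"tx":35,"ty":-33,"tz":-10,"rz":0.0254},{"tx":35,"ty":-33,"tz":-10,"rz":0.0254},{"tx":35,"ty":-33,"tz":-10,"rz":0.0254},{"tx":35,"ty":-33,"tz":-10,"rz":0.0254},{"tx":35,"ty":-33,"tz":-10,"rz":0.0254},{"tx":35,"ty":-33,"tz":-10,"rz":0.0254}], "gripper": 0.35}}

```text
invalid input at $.plan[0]: expected keys tx, ty, tz, rx, ry, rz
```

All six keys are needed.

Emit:
{"fn": "carry_out", "kwargs": {"plan": [{"tx":35,"ty":-33,"tz":-10,"rx":0,"ry":0,"rz":0.0254},{"tx":35,"ty":-33,"tz":-10,"rx":0,"ry":0,"rz":0.0254},{"tx":35,"ty":-33,"tz":-10,"rx":0,"ry":0,"rz":0.0254},{"tx":35,"ty":-33,"tz":-10,"rx":0,"ry":0,"rz":0.0254},{"tx":35,"ty":-33,"tz":-10,"rx":0,"ry":0,"rz":0.0254},{"tx":35,"ty":-33,"tz":-10,"rx":0,"ry":0,"rz":0.0254},{"tx":35,"ty":-33,"tz":-10,"rx":0,"ry":0,"rz":0.0254},{"tx":35,"ty":-33,"tz":-10,"rx":0,"ry":0,"rz":0.0254},{"tx":35,"ty":-33,"tz":-10,"rx":0,"ry":0,"rz":0.0254},{"tx":35,"ty":-33,"tz":-10,"rx":0,"ry":0,"rz":0.0254},{"tx":35,"ty":-33,"tz":-10,"rx":0,"ry":0,"rz":0.0254},{"tx":35,"ty":-33,"tz":-10,"rx":0,"ry":0,"rz":0.0254}], "gripper": 0.35}}

```text
time: 1.5
tool_pos: [578.8, 103.1, 106.3]
tcp_rot: [3.141, 0.0, -3.141]
contact_force: [0.8, 1.1, 0.9]
grip_width: 59.5
finger_force: 0.0
```

Emit:
{"fn": "carry_out", "kwargs": {"plan": [{"tx":22,"ty":-18,"tz":-20,"rx":0,"ry":0,"rz":0},{"tx":0,"ty":0,"tz":-30,"rx":0,"ry":0,"rz":0},{"tx":0,"ty":0,"tz":-30,"rx":0,"ry":0,"rz":0},{"tx":0,"ty":0,"tz":-15,"rx":0,"ry":0,"rz":0},{"tx":0,"ty":0,"tz":-7,"rx":0,"ry":0,"rz":0},{"tx":0,"ty":0,"tz":0,"rx":0,"ry":0,"rz":0}]}}

```text
time: 2.1
tool_pos: [599.4, 87.1, 4.5]
tcp_rot: [3.142, -0.001, -3.141]
contact_force: [0.8, -0.3, 0.2]
grip_width: 59.6
finger_force: 0.0
```

Emit:
{"fn": "carry_out", "kwargs": {"plan": [{"tx":0,"ty":0,"tz":0,"rx":0,"ry":0,"rz":0},{"tx":0,"ty":0,"tz":0,"rx":0,"ry":0,"rz":0},{"tx":0,"ty":0,"tz":0,"rx":0,"ry":0,"rz":0},{"tx":0,"ty":0,"tz":0,"rx":0,"ry":0,"rz":0},{"tx":0,"ty":0,"tz":0,"rx":0,"ry":0,"rz":0}], "gripper": 1}}

```text
time: 2.6
tool_pos: [600.0, 86.9, 5.5]
tcp_rot: [3.141, 0.001, -3.142]
contact_force: [-0.6, 0.1, 4.7]
grip_width: 33.1
finger_force: 30.0
```

Emit:
{"fn": "carry_out", "kwargs": {"plan": [{"tx":0,"ty":0,"tz":40,"rx":0,"ry":0,"rz":0},{"tx":0,"ty":0,"tz":45,"rx":0,"ry":0,"rz":0},{"tx":-22,"ty":-35,"tz":5,"rx":0,"ry":0,"rz":0},{"tx":-23,"ty":-36,"tz":0,"rx":0,"ry":0,"rz":0},{"tx":-23,"ty":-36,"tz":0,"rx":0,"ry":0,"rz":0},{"tx":-23,"ty":-36,"tz":0,"rx":0,"ry":0,"rz":0},{"tx":-23,"ty":-36,"tz":0,"rx":0,"ry":0,"rz":0},{"tx":0,"ty":0,"tz":0,"rx":0,"ry":0,"rz":0}]}}

```text
time: 3.4
tool_pos: [483.0, -95.5, 94.8]
tcp_rot: [-3.141, -0.002, 3.137]
contact_force: [0.1, 0.3, -0.2]
grip_width: 33.1
finger_force: 30.0
```

Emit:
{"fn": "carry_out", "kwargs": {"plan": [{"tx":2,"ty":3,"tz":-35,"rx":0,"ry":0,"rz":0},{"tx":0,"ty":0,"tz":-25,"rx":0,"ry":0,"rz":0},{"tx":0,"ty":0,"tz":-12,"rx":0,"ry":0,"rz":0},{"tx":0,"ty":0,"tz":-5,"rx":0,"ry":0,"rz":0},{"tx":0,"ty":0,"tz":0,"rx":0,"ry":0,"rz":0},{"tx":0,"ty":0,"tz":0,"rx":0,"ry":0,"rz":0}]}}

```text
time: 4.0
tool_pos: [488.3, -89.2, 18.6]
tcp_rot: [-3.141, 0.002, -3.141]
contact_force: [-0.2, -0.1, -1.0]
grip_width: 33.0
finger_force: 30.0
```

Emit:
{"fn": "carry_out", "kwargs": {"plan": [{"tx":0,"ty":0,"tz":0,"rx":0,"ry":0,"rz":0},{"tx":0,"ty":0,"tz":0,"rx":0,"ry":0,"rz":0},{"tx":0,"ty":0,"tz":0,"rx":0,"ry":0,"rz":0}], "gripper": 0.55}}

```text
time: 4.3
tool_pos: [487.8, -89.3, 18.3]
tcp_rot: [-3.141, 0.001, -3.142]
contact_force: [-0.0, -0.4, -0.5]
grip_width: 41.0
finger_force: 0.0
```

Emit:
{"fn": "carry_out", "kwargs": {"plan": [{"tx":0,"ty":0,"tz":35,"rx":0,"ry":0,"rz":0},{"tx":0,"ty":0,"tz":40,"rx":0,"ry":0,"rz":0}]}}

```text
time: 4.5
tool_pos: [486.4, -88.8, 92.6]
tcp_rot: [3.14, -0.003, 3.141]
contact_force: [0.0, 0.0, 0.1]
grip_width: 41.5
finger_force: 0.0
```

Emit:
{"fn": "carry_out", "kwargs": {"plan": [{"tx":28,"ty":24,"tz":0,"rx":0,"ry":0,"rz":0},{"tx":28,"ty":24,"tz":0,"rx":0,"ry":0,"rz":0},{"tx":28,"ty":25,"tz":0,"rx":0,"ry":0,"rz":0},{"tx":29,"ty":25,"tz":0,"rx":0,"ry":0,"rz":0},{"tx":0,"ty":0,"tz":-20,"rx":0,"ry":0,"rz":0},{"tx":0,"ty":0,"tz":-20,"rx":0,"ry":0,"rz":0}], "gripper": 0.35}}

```text
time: 5.1
tool_pos: [601.6, 9.9, 52.7]
tcp_rot: [-3.141, 0.002, -3.14]
contact_force: [-0.4, 0.0, 0.4]
grip_width: 59.7
finger_force: 0.0
```

Run:
```python
from h import *
T,S=bot.capture("top"),bot.capture("side")
o=np.vstack([cv2.resize(T[150:280,220:440],(600,355)),cv2.resize(S[190:310,220:420],(600,360))[:245]]);cv2.imwrite("pics/c2.png",o[:,:,::-1])
```

```text
(no output)
```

View pics/c2.png

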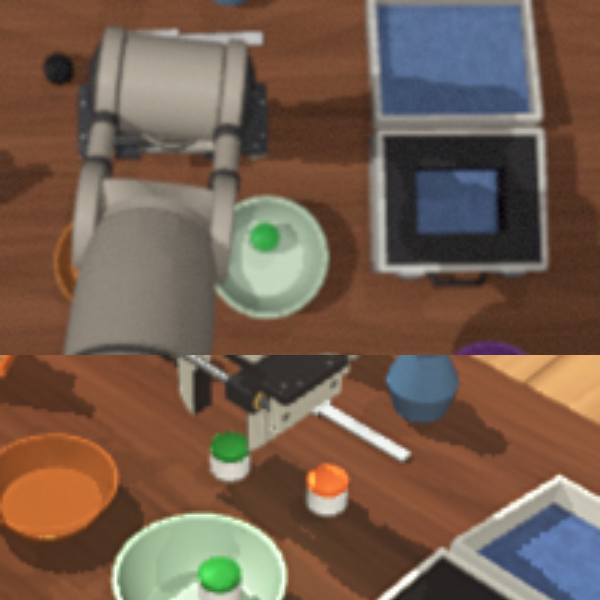

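The first green light stands upright in the bowl at about (317,237) in the top view, and the gripper hovers over the second.

Emit:
{"fn": "carry_out", "kwargs": {"plan": [{"tx":0,"ty":-1,"tz":-25,"rx":0,"ry":0,"rz":0},{"tx":0,"ty":0,"tz":-17,"rx":0,"ry":0,"rz":0},{"tx":0,"ty":0,"tz":-7,"rx":0,"ry":0,"rz":0},{"tx":0,"ty":0,"tz":0,"rx":0,"ry":0,"rz":0}]}}

```text
time: 5.6
tool_pos: [600.3, 7.6, 3.7]
tcp_rot: [3.141, -0.001, 3.141]
contact_force: [0.4, -0.4, 0.0]
grip_width: 59.9
finger_force: 0.0
```

Emit:
{"fn": "carry_out", "kwargs": {"plan": [{"tx":0,"ty":0,"tz":0,"rx":0,"ry":0,"rz":0},{"tx":0,"ty":0,"tz":0,"rx":0,"ry":0,"rz":0},{"tx":0,"ty":0,"tz":0,"rx":0,"ry":0,"rz":0},{"tx":0,"ty":0,"tz":0,"rx":0,"ry":0,"rz":0}], "gripper": 1}}

```text
time: 6.0
tool_pos: [600.9, 7.8, 4.4]
tcp_rot: [3.142, 0.001, 3.142]
contact_force: [-0.4, 1.4, 2.6]
grip_width: 33.4
finger_force: 30.0
```

Run:
```python
from h import *
T=bot.capture("top");a=mask(T,*G,(290,215,346,272));print(a[1:],onz("top",a[1],33))
```

```text
(array([316.78947368, 236.40789474]), 76) [[489.67275557 -90.7531076 ]]
```

Emit:
{"fn": "carry_out", "kwargs": {"plan": [{"tx":0,"ty":0,"tz":40,"rx":0,"ry":0,"rz":0},{"tx":0,"ty":0,"tz":45,"rx":0,"ry":0,"rz":0},{"tx":-38,"ty":-25,"tz":5,"rx":0,"ry":0,"rz":0},{"tx":-38,"ty":-25,"tz":0,"rx":0,"ry":0,"rz":0},{"tx":-38,"ty":-25,"tz":0,"rx":0,"ry":0,"rz":0},{"tx":-38,"ty":-25,"tz":0,"rx":0,"ry":0,"rz":0},{"tx":0,"ty":0,"tz":0,"rx":0,"ry":0,"rz":0},{"tx":0,"ty":0,"tz":0,"rx":0,"ry":0,"rz":0}]}}

```text
time: 6.85
tool_pos: [448.5, -92.8, 94.3]
tcp_rot: [-3.141, 0.001, 3.14]
contact_force: [0.6, -0.6, -0.6]
grip_width: 33.2
finger_force: 30.0
```

Emit:
{"fn": "carry_out", "kwargs": {"plan": [{"tx":0,"ty":0,"tz":-35,"rx":0,"ry":0,"rz":0},{"tx":0,"ty":0,"tz":-25,"rx":0,"ry":0,"rz":0},{"tx":0,"ty":0,"tz":-12,"rx":0,"ry":0,"rz":0},{"tx":0,"ty":0,"tz":-5,"rx":0,"ry":0,"rz":0},{"tx":0,"ty":0,"tz":0,"rx":0,"ry":0,"rz":0},{"tx":0,"ty":0,"tz":0,"rx":0,"ry":0,"rz":0}]}}

```text
time: 7.45
tool_pos: [449.5, -92.1, 17.2]
tcp_rot: [-3.141, 0.001, -3.141]
contact_force: [-0.7, -0.8, 0.1]
grip_width: 32.9
finger_force: 30.0
```

Emit:
{"fn": "carry_out", "kwargs": {"plan": [{"tx":0,"ty":0,"tz":0,"rx":0,"ry":0,"rz":0},{"tx":0,"ty":0,"tz":0,"rx":0,"ry":0,"rz":0},{"tx":0,"ty":0,"tz":0,"rx":0,"ry":0,"rz":0}], "gripper": 0.55}}

```text
time: 7.75
tool_pos: [448.8, -92.3, 17.2]
tcp_rot: [-3.141, 0.001, -3.142]
contact_force: [0.5, 0.4, 0.9]
grip_width: 41.3
finger_force: 0.0
```

Emit:
{"fn": "carry_out", "kwargs": {"plan": [{"tx":0,"ty":0,"tz":35,"rx":0,"ry":0,"rz":0},{"tx":0,"ty":0,"tz":40,"rx":0,"ry":0,"rz":0}]}}

```text
time: 7.95
tool_pos: [447.5, -91.8, 91.8]
tcp_rot: [3.14, -0.003, 3.141]
contact_force: [1.0, -0.1, 0.1]
grip_width: 41.4
finger_force: 0.0
```

Emit:
{"fn": "carry_out", "kwargs": {"plan": [{"tx":45,"ty":4,"tz":0,"rx":0,"ry":0,"rz":0},{"tx":45,"ty":4,"tz":0,"rx":0,"ry":0,"rz":0},{"tx":45,"ty":4,"tz":0,"rx":0,"ry":0,"rz":0},{"tx":46,"ty":4,"tz":0,"rx":0,"ry":0,"rz":0},{"tx":0,"ty":0,"tz":-20,"rx":0,"ry":0,"rz":0},{"tx":0,"ty":0,"tz":-20,"rx":0,"ry":0,"rz":0},{"tx":0,"ty":0,"tz":0,"rx":0,"ry":0,"rz":0}], "gripper": 0.35}}

```text
time: 8.65
tool_pos: [627.6, -75.6, 48.8]
tcp_rot: [3.14, -0.006, -3.142]
contact_force: [-0.5, 0.8, -0.9]
grip_width: 59.6
finger_force: 0.0
```

Run:
```python
from h import *
T=bot.capture("top");S=bot.capture("side")
m=cv2.inRange(cv2.cvtColor(T,cv2.COLOR_RGB2HSV),*map(np.array,G))[215:272,290:346]
n,l,st,ce=cv2.connectedComponentsWithStats(m)
for i in range(1,n):print(st[i,4],onz("top",ce[i]+[290,215],33))
o=np.vstack([cv2.resize(T[150:280,220:440],(600,355)),cv2.resize(S[190:310,220:420],(600,360))[:245]]);cv2.imwrite("pics/c3.png",o[:,:,::-1])
```

Emit:
{"fn": "carry_out", "kwargs": {"plan": [{"tx":2,"ty":0,"tz":-22,"rx":0,"ry":0,"rz":0},{"tx":0,"ty":0,"tz":-16,"rx":0,"ry":0,"rz":0},{"tx":0,"ty":0,"tz":-7,"rx":0,"ry":0,"rz":0},{"tx":0,"ty":0,"tz":0,"rx":0,"ry":0,"rz":0}]}}

```text
time: 9.15
tool_pos: [631.4, -76.3, 7.0]
tcp_rot: [3.141, -0.0, 3.141]
contact_force: [-0.0, -0.4, 0.5]
grip_width: 59.5
finger_force: 0.0
```

Emit:
{"fn": "carry_out", "kwargs": {"plan": [{"tx":0,"ty":0,"tz":0,"rx":0,"ry":0,"rz":0},{"tx":0,"ty":0,"tz":0,"rx":0,"ry":0,"rz":0},{"tx":0,"ty":0,"tz":0,"rx":0,"ry":0,"rz":0},{"tx":0,"ty":0,"tz":0,"rx":0,"ry":0,"rz":0}], "gripper": 1}}

```text
time: 9.55
tool_pos: [631.8, -76.2, 7.4]
tcp_rot: [-3.141, 0.001, -3.142]
contact_force: [-0.1, 0.2, 2.7]
grip_width: 33.1
finger_force: 30.0
```

Emit:
{"fn": "carry_out", "kwargs": {"plan": [{"tx":0,"ty":0,"tz":35,"rx":0,"ry":0,"rz":0},{"tx":0,"ty":0,"tz":45,"rx":0,"ry":0,"rz":0},{"tx":-33,"ty":31,"tz":5,"rx":0,"ry":0,"rz":0},{"tx":-33,"ty":31,"tz":0,"rx":0,"ry":0,"rz":0},{"tx":-34,"ty":31,"tz":0,"rx":0,"ry":0,"rz":0},{"tx":-34,"ty":31,"tz":0,"rx":0,"ry":0,"rz":0},{"tx":-34,"ty":32,"tz":0,"rx":0,"ry":0,"rz":0},{"tx":0,"ty":0,"tz":0,"rx":0,"ry":0,"rz":0},{"tx":0,"ty":0,"tz":0,"rx":0,"ry":0,"rz":0}]}}

```text
time: 10.45
tool_pos: [463.6, 80.4, 92.3]
tcp_rot: [-3.142, 0.001, -3.14]
contact_force: [1.1, -0.4, 0.3]
grip_width: 32.9
finger_force: 30.0
```

Run:
```python
from h import *
T=bot.capture("top");S=bot.capture("side")
m=cv2.inRange(cv2.cvtColor(T,cv2.COLOR_RGB2HSV),*map(np.array,G))[215:272,290:346]
n,l,st,ce=cv2.connectedComponentsWithStats(m)
for i in range(1,n):print(st[i,4],onz("top",ce[i]+[290,215],33))
o=np.vstack([cv2.resize(T[150:280,220:440],(600,355)),cv2.resize(S[190:310,220:420],(600,360))[:245]]);cv2.imwrite("pics/c3.png",o[:,:,::-1])
```

```text
74 [[489.72244866 -90.45603015]]
71 [[450.53603716 -93.16981501]]
```

View pics/c3.png

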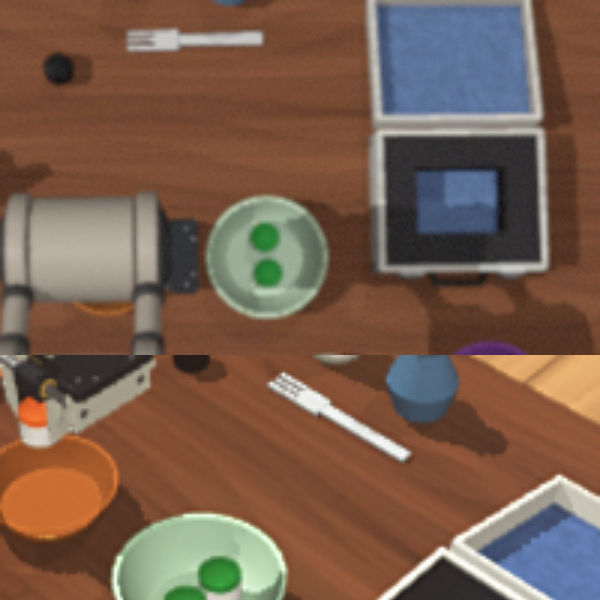

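Both green lights stand side by side in the bowl at about (317,237) and (318,250). The orange light is held over the dish.

Emit:
{"fn": "carry_out", "kwargs": {"plan": [{"tx":0,"ty":0,"tz":-35,"rx":0,"ry":0,"rz":0},{"tx":0,"ty":0,"tz":-25,"rx":0,"ry":0,"rz":0},{"tx":0,"ty":0,"tz":-12,"rx":0,"ry":0,"rz":0},{"tx":0,"ty":0,"tz":-4,"rx":0,"ry":0,"rz":0},{"tx":0,"ty":0,"tz":0,"rx":0,"ry":0,"rz":0},{"tx":0,"ty":0,"tz":0,"rx":0,"ry":0,"rz":0}]}}

```text
time: 11.15
tool_pos: [464.4, 79.4, 16.2]
tcp_rot: [3.141, 0.001, 3.141]
contact_force: [0.1, 0.1, -0.3]
grip_width: 33.0
finger_force: 30.0
```

Emit:
{"fn": "carry_out", "kwargs": {"plan": [{"tx":0,"ty":0,"tz":0,"rx":0,"ry":0,"rz":0},{"tx":0,"ty":0,"tz":0,"rx":0,"ry":0,"rz":0},{"tx":0,"ty":0,"tz":0,"rx":0,"ry":0,"rz":0}], "gripper": 0.55}}

```text
time: 11.45
tool_pos: [463.8, 79.9, 16.2]
tcp_rot: [3.142, 0.001, -3.141]
contact_force: [-0.5, -0.1, 0.3]
grip_width: 41.1
finger_force: 0.0
```

Emit:
{"fn": "carry_out", "kwargs": {"plan": [{"tx":0,"ty":0,"tz":35,"rx":0,"ry":0,"rz":0},{"tx":0,"ty":0,"tz":40,"rx":0,"ry":0,"rz":0}]}}

```text
time: 11.65
tool_pos: [462.4, 79.8, 90.7]
tcp_rot: [3.142, -0.004, -3.142]
contact_force: [1.0, 0.1, 0.5]
grip_width: 41.4
finger_force: 0.0
```

Emit:
{"fn": "carry_out", "kwargs": {"plan": [{"tx":0,"ty":0,"tz":45,"rx":0,"ry":0,"rz":-0.131},{"tx":0,"ty":0,"tz":45,"rx":0,"ry":0,"rz":-0.131},{"tx":13,"ty":35,"tz":5,"rx":0,"ry":0,"rz":-0.131},{"tx":13,"ty":35,"tz":0,"rx":0,"ry":0,"rz":-0.131},{"tx":14,"ty":35,"tz":0,"rx":0,"ry":0,"rz":-0.131},{"tx":14,"ty":35,"tz":0,"rx":0,"ry":0,"rz":-0.131},{"tx":14,"ty":35,"tz":0,"rx":0,"ry":0,"rz":-0.131},{"tx":13,"ty":35,"tz":0,"rx":0,"ry":0,"rz":-0.13},{"tx":0,"ty":0,"tz":0,"rx":0,"ry":0,"rz":0},{"tx":0,"ty":0,"tz":0,"rx":0,"ry":0,"rz":0}], "gripper": 0.35}}

```text
time: 12.65
tool_pos: [544.0, 290.2, 185.3]
tcp_rot: [-3.141, 0.0, 2.098]
contact_force: [-0.5, -0.8, 0.2]
grip_width: 59.9
finger_force: 0.0
```

Run:
```python
from h import *
np.set_printoptions(precision=1,suppress=True)
T=bot.capture("top");S=bot.capture("side")
a=mask(T,*G,(290,215,346,272))
o=np.vstack([cv2.resize(T[180:280,140:360],(600,273)),cv2.resize(S[90:260,160:320],(308,327))[:, :308] if 0 else np.pad(cv2.resize(S[90:260,160:320],(308,327)),((0,0),(0,292),(0,0)))]);cv2.imwrite("pics/c4.png",o[:,:,::-1])
# case refinement, wider boxes
w=mask(T,(0,0,0),(180,255,70),(355,198,422,248))
r=T[223,350:430].astype(int).sum(1);c=T[192:256,388].astype(int).sum(1);print(r.tolist());print(c.tolist())
```

```text
[219, 226, 222, 219, 226, 302, 321, 309, 466, 582, 557, 344, 144, 138, 144, 141, 150, 145, 139, 141, 149, 147, 176, 224, 259, 262, 261, 256, 245, 258, 266, 259, 283, 341, 366, 373, 364, 359, 368, 372, 376, 376, 356, 352, 351, 363, 362, 369, 378, 369, 364, 305, 157, 76, 72, 114, 149, 147, 144, 146, 140, 148, 128, 140, 146, 134, 139, 348, 556, 559, 398, 207, 169, 167, 163, 158, 168, 177, 170, 183]
[562, 551, 462, 413, 421, 518, 604, 436, 184, 132, 140, 129, 142, 143, 146, 149, 149, 147, 137, 116, 218, 342, 357, 345, 347, 346, 351, 341, 353, 354, 360, 368, 376, 363, 369, 378, 380, 365, 356, 357, 367, 361, 326, 234, 154, 137, 150, 151, 149, 157, 148, 136, 150, 173, 324, 519, 570, 403, 200, 134, 112, 89, 116, 144]
```

View pics/c4.png

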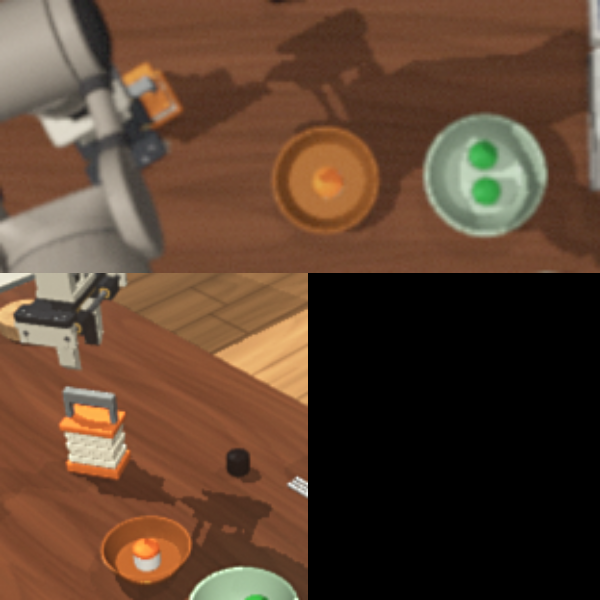

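The orange light stands in the dish at about (259,246), and the gripper is above the lantern bar, in line with it. Now I descend and grip.

Emit:
{"fn": "carry_out", "kwargs": {"plan": [{"tx":0,"ty":0,"tz":-35,"rx":0,"ry":0,"rz":0},{"tx":0,"ty":0,"tz":-25,"rx":0,"ry":0,"rz":0},{"tx":0,"ty":0,"tz":-16,"rx":0,"ry":0,"rz":0},{"tx":0,"ty":0,"tz":-9,"rx":0,"ry":0,"rz":0},{"tx":0,"ty":0,"tz":0,"rx":0,"ry":0,"rz":0},{"tx":0,"ty":0,"tz":0,"rx":0,"ry":0,"rz":0}]}}

```text
time: 13.35
tool_pos: [545.0, 289.5, 101.7]
tcp_rot: [3.14, 0.0, 2.094]
contact_force: [0.1, 0.4, 0.7]
grip_width: 60.0
finger_force: 0.0
```

Emit:
{"fn": "carry_out", "kwargs": {"plan": [{"tx":0,"ty":0,"tz":0,"rx":0,"ry":0,"rz":0},{"tx":0,"ty":0,"tz":0,"rx":0,"ry":0,"rz":0},{"tx":0,"ty":0,"tz":0,"rx":0,"ry":0,"rz":0},{"tx":0,"ty":0,"tz":0,"rx":0,"ry":0,"rz":0},{"tx":0,"ty":0,"tz":0,"rx":0,"ry":0,"rz":0},{"tx":0,"ty":0,"tz":0,"rx":0,"ry":0,"rz":0}], "gripper": 1}}

```text
time: 13.95
tool_pos: [544.5, 289.9, 100.7]
tcp_rot: [3.142, -0.0, 2.095]
contact_force: [0.6, -0.9, 0.1]
grip_width: 16.3
finger_force: 0.0
```

Run:
```python
from h import *
np.set_printoptions(precision=1,suppress=True)
print(onz("top",[[388.95,222.65]],64), bot.get_obs()["moment"])
T=bot.capture("top");S=bot.capture("side")
# rim edges sub-pixel along several rows/cols -> lines
g=cv2.cvtColor(T,cv2.COLOR_RGB2GRAY).astype(float)
def cross(v,x0,up):
    for i in range(len(v)-1):
        a,b=v[i],v[i+1]
        if (a<115<=b) if up else (a>=115>b): return x0+i+(115-a)/(b-a)
L=[(cross(g[r,358:370],358,False),r) for r in range(206,242,4)];R=[(cross(g[r,410:420],410,True),r) for r in range(206,242,4)]
Tt=[(c,cross(g[197:206,c],197,False)) for c in range(368,412,5)];B=[(c,cross(g[238:250,c],238,True)) for c in range(368,412,5)]
for n,q in zip("LRTB",(L,R,Tt,B)):
    P=onz("top",[p for p in q if None not in p],64);print(n,P.mean(0),np.degrees(np.arctan(np.polyfit(*(P.T[::-1] if n in"TB" else P.T),1)[0])))
h=cv2.resize(S[225:370,310:485],None,fx=4,fy=4);cv2.imwrite("pics/c5.png",h[:,:,::-1])
```

```text
[[ 526.7 -300.9]] [-0.1  0.1  0. ]
L [ 529.3 -218.1] 0.2872699443280226
R [ 527.9 -384.6] 0.26060738080619533
T [ 595.5 -300.1] 0.01427456777380351
B [ 458.4 -296.5] -0.28934036054520657
```

View pics/c5.png

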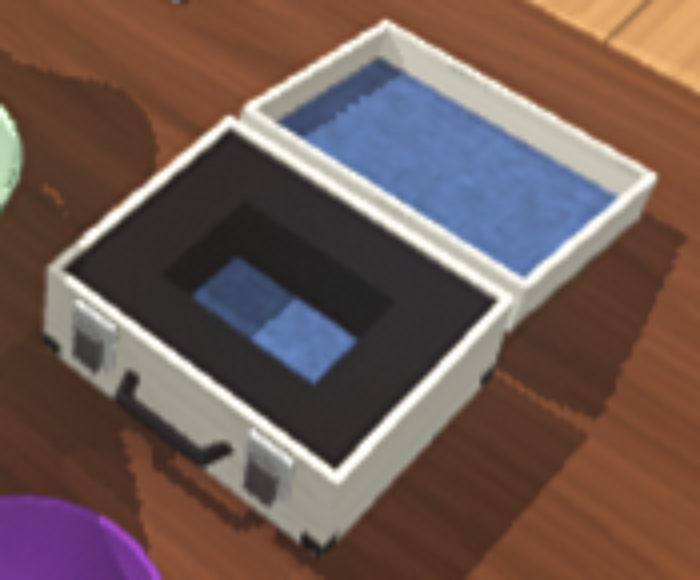

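The side view gives the case rim corners and the mouth of the recess clearly; I check the centre from it too. The fingers were still closing, so I give them more time and then lift a little.

Emit:
{"fn": "carry_out", "kwargs": {"plan": [{"tx":0,"ty":0,"tz":0,"rx":0,"ry":0,"rz":0},{"tx":0,"ty":0,"tz":0,"rx":0,"ry":0,"rz":0},{"tx":0,"ty":0,"tz":0,"rx":0,"ry":0,"rz":0}]}}

```text
time: 14.35
tool_pos: [544.5, 289.8, 100.7]
tcp_rot: [3.141, -0.0, 2.095]
contact_force: [-0.5, 0.6, 0.6]
grip_width: 13.7
finger_force: 30.0
```

Run:
```python
from h import *
np.set_printoptions(precision=1,suppress=True)
f=lambda q:(np.array(q)+.5)/4-.5+[310,225]
P=onz("side",f([(231,120),(52,268),(338,477),(508,298)]),64);print(P,P.mean(0))
P=onz("side",f([(245,203),(165,273),(392,300)]),60);print(P,(P[1]+P[2])/2)
```

```text
[[ 597.9 -213. ]
 [ 451.2 -212.9]
 [ 452.9 -389. ]
 [ 597.8 -387.9]] [ 525.  -300.7]
[[ 558.3 -253.9]
 [ 492.  -254.1]
 [ 559.1 -346.2]] [ 525.5 -300.1]
```

Emit:
{"fn": "carry_out", "kwargs": {"plan": [{"tx":0,"ty":0,"tz":20,"rx":0,"ry":0,"rz":0},{"tx":0,"ty":0,"tz":35,"rx":0,"ry":0,"rz":0},{"tx":0,"ty":0,"tz":40,"rx":0,"ry":0,"rz":0},{"tx":0,"ty":0,"tz":25,"rx":0,"ry":0,"rz":0},{"tx":-7,"ty":-15,"tz":0,"rx":0,"ry":0,"rz":-0.04},{"tx":-10,"ty":-25,"tz":0,"rx":0,"ry":0,"rz":-0.04},{"tx":-13,"ty":-34,"tz":0,"rx":0,"ry":0,"rz":-0.04},{"tx":-13,"ty":-34,"tz":0,"rx":0,"ry":0,"rz":-0.04},{"tx":-13,"ty":-34,"tz":0,"rx":0,"ry":0,"rz":-0.04},{"tx":-13,"ty":-34,"tz":0,"rx":0,"ry":0,"rz":-0.04},{"tx":-10,"ty":-34,"tz":0,"rx":0,"ry":0,"rz":-0.04},{"tx":0,"ty":-34,"tz":0,"rx":0,"ry":0,"rz":-0.04}]}}

```text
time: 15.55
tool_pos: [464.0, 44.8, 220.7]
tcp_rot: [-3.141, -0.0, 1.773]
contact_force: [0.3, 0.3, -1.1]
grip_width: 13.6
finger_force: 30.0
```

Emit:
{"fn": "carry_out", "kwargs": {"plan": [{"tx":0,"ty":-34,"tz":0,"rx":0,"ry":0,"rz":-0.04},{"tx":0,"ty":-34,"tz":0,"rx":0,"ry":0,"rz":-0.04},{"tx":0,"ty":-34,"tz":0,"rx":0,"ry":0,"rz":-0.04},{"tx":0,"ty":-34,"tz":0,"rx":0,"ry":0,"rz":-0.04},{"tx":12,"ty":-34,"tz":0,"rx":0,"ry":0,"rz":-0.043},{"tx":12,"ty":-34,"tz":0,"rx":0,"ry":0,"rz":0},{"tx":12,"ty":-34,"tz":0,"rx":0,"ry":0,"rz":0},{"tx":12,"ty":-34,"tz":0,"rx":0,"ry":0,"rz":0},{"tx":12,"ty":-34,"tz":0,"rx":0,"ry":0,"rz":0},{"tx":2,"ty":-25,"tz":0,"rx":0,"ry":0,"rz":0},{"tx":0,"ty":-14,"tz":0,"rx":0,"ry":0,"rz":0},{"tx":0,"ty":0,"tz":0,"rx":0,"ry":0,"rz":0}]}}

```text
time: 16.75
tool_pos: [527.0, -300.4, 220.0]
tcp_rot: [-3.141, -0.0, 1.57]
contact_force: [-0.2, 0.8, -2.3]
grip_width: 13.4
finger_force: 30.0
```

Emit:
{"fn": "carry_out", "kwargs": {"plan": [{"tx":0,"ty":0,"tz":-15,"rx":0,"ry":0,"rz":0},{"tx":0,"ty":0,"tz":-10,"rx":0,"ry":0,"rz":0},{"tx":0,"ty":0,"tz":0,"rx":0,"ry":0,"rz":0},{"tx":0,"ty":0,"tz":0,"rx":0,"ry":0,"rz":0}]}}

```text
time: 17.15
tool_pos: [527.6, -298.3, 196.0]
tcp_rot: [-3.142, -0.0, 1.572]
contact_force: [-0.2, -0.4, -2.3]
grip_width: 13.9
finger_force: 30.0
```

Run:
```python
from h import *
T=bot.capture("top");S=bot.capture("side")
cv2.imwrite("pics/full6s.png",S[:,:,::-1])
a=cv2.resize(S[180:340,300:460],(600,600),interpolation=cv2.INTER_CUBIC);b=cv2.resize(T[180:340,340:430],(200,356));b=np.pad(b,((0,244),(0,0),(0,0)))
cv2.imwrite("pics/c6.png",np.hstack([a,b])[:,:,::-1])
```

View pics/c6.png

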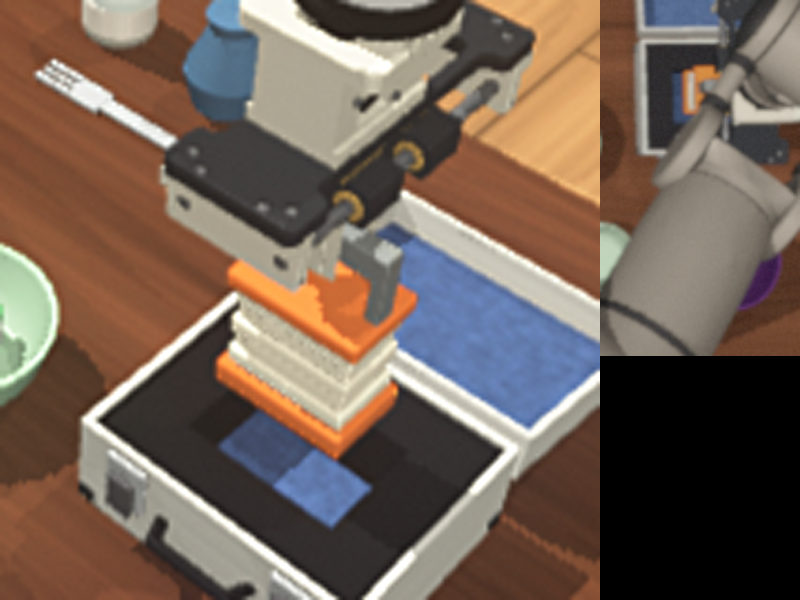

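The lantern hangs upright over the recess with its long side along the case's y. From its base corners, left (218,383), front (334,455) and right (397,393), I measure its offset.

```bash
python3 - <<'E'
from h import *
np.set_printoptions(precision=1,suppress=True)
f=lambda q:(np.array(q)+.5)/3.75-.5+[300,180]
P=onz("side",f([(218,383),(334,456),(397,394)]),95.3);print("base",P,(P[0]+P[2])/2)
P=onz("side",f([(229,268),(358,348),(416,294)]),179.3);print("roof",P,(P[0]+P[2])/2)
S=cv2.imread("pics/full6s.png")[:,:,::-1]
hs=cv2.cvtColor(np.ascontiguousarray(S),cv2.COLOR_RGB2HSV)
m=cv2.inRange(hs,np.array((4,140,90)),np.array((22,255,255)))
k=np.zeros_like(m);k[275:305,355:410]=m[275:305,355:410]
c=max(cv2.findContours(k,cv2.RETR_EXTERNAL,cv2.CHAIN_APPROX_NONE)[0],key=cv2.contourArea).reshape(-1,2)
i=[c[:,0].argmin(),c[:,1].argmax(),c[:,0].argmax()];print(c[i].tolist())
E
grep -c . h.py
```

```text
base [[ 499.5 -262.4]
 [ 503.2 -335.2]
 [ 560.  -334.3]] [ 529.7 -298.4]
roof [[ 501.3 -259.3]
 [ 502.9 -336.9]
 [ 552.1 -336.3]] [ 526.7 -297.8]
[[357, 276], [388, 301], [405, 286]]
22
```

Emit:
{"fn": "carry_out", "kwargs": {"plan": [{"tx":-2,"ty":-2,"tz":-10,"rx":0,"ry":0,"rz":0},{"tx":0,"ty":0,"tz":-6,"rx":0,"ry":0,"rz":0},{"tx":0,"ty":0,"tz":-4,"rx":0,"ry":0,"rz":0},{"tx":0,"ty":0,"tz":0,"rx":0,"ry":0,"rz":0},{"tx":0,"ty":0,"tz":0,"rx":0,"ry":0,"rz":0},{"tx":0,"ty":0,"tz":0,"rx":0,"ry":0,"rz":0}]}}

```text
time: 17.85
tool_pos: [525.7, -301.3, 176.0]
tcp_rot: [3.141, 0.0, 1.572]
contact_force: [-0.4, 0.1, -1.5]
grip_width: 13.7
finger_force: 30.0
```

Run:
```python
from h import *
o=[]
for i in range(3):
    T=bot.capture("top");S=bot.capture("side");o.append(bot.get_obs()["tool_pos"])
print(np.round(o,1))
a=cv2.resize(S[180:340,300:460],(600,600),interpolation=cv2.INTER_CUBIC);b=cv2.resize(T[180:340,230:430],(200,160));b=np.pad(b,((0,440),(0,0),(0,0)))
cv2.imwrite("pics/c7.png",np.hstack([a,b])[:,:,::-1])
```

```text
[[ 525.7 -301.2  176. ]
 [ 525.6 -301.2  176. ]
 [ 525.6 -301.2  175.9]]
```

View pics/c7.png

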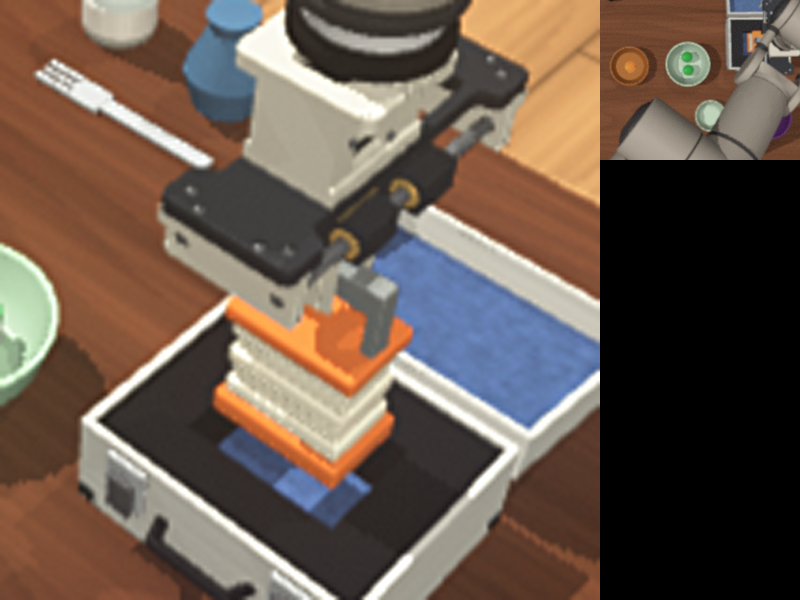

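The lantern is upright just above the foam over the recess, with base corners at (216,408), (331,486) and (392,423). The bowl and dish with their lights have not moved. One last check of the offset before handing in.

Run:
```python
from h import *
f=lambda q:(np.array(q)+.5)/3.75-.5+[300,180]
P=onz("side",f([(216,408),(331,486),(392,424)]),75.3);c=(P[0]+P[2])/2;print(P.round(1),c.round(1))
```

```text
[[ 499.5 -263.1]
 [ 500.9 -338. ]
 [ 557.  -336.7]] [ 528.2 -299.9]
```

```bash
python3 -c "
from plant import bot
print(bot.close_job())"
```

```text
the job is handed in; nothing more can be done
None
```

The job is handed in: both green lights are in the celadon bowl and the orange one is in the amber dish; the lantern is held upright over the recess, lined up and centred to within about 3 mm, with its underside about 15 mm above the foam, and no bump showed in the force readings or pictures.

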